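# Set the hand press's stop collar to the slotted gauge

## Robot

A 6-joint arm with a two-finger parallel gripper is mounted at the origin on the work surface. World frame = base frame: x ahead of the robot, y to its left, z up, the work surface at z = 0. Lengths are in m, angles in rad, forces in N, time in s.
With the tool pointing down it reaches from about 0.35 to 1 m from the base axis. Payload 7.1 kg.
Tool frame: the origin (TCP) lies between the finger pads; the fingertips stand 22 mm ahead of it and the grasp point (between the pads) lies 3 mm ahead of it; x points along the fingers, y is the direction in which the jaws open and shut, and the axes are right-handed (so a half turn about x gives the same grasp; the last joint's range is limited). The gripper opens to 85 mm and grips with 20 to 120 N. Pads are 22 mm wide; open, the fingers measure 114 mm over their backs; the gripper's body (76 mm by 85 mm) begins 54 mm behind the grasp point. The pads swing forward as they close: fully open they stand 13 mm farther back than shut.
Start: joints at [-1.363, 0.423, 1.63, -0, 1.089, -0.019], TCP at [0.141, -0.609, 0.253] pointing down, gripper open.
Joint ranges: [-3, 3], [-0.9, 2.11], [0.09, 2.58], [-1.31, 4.45], [0.11, 2.69], [-2.54, 2.54]. Speed limits (rad/s): [2.39, 2.39, 3.01, 3.14, 3.14, 3.14].

## Interface

Orientations are given as a rotation vector (axis times angle).
In Python, from rig import manip gives the robot as it stands. The module is installed in compiled form; this text tells all that it offers. Calls block until the motion is done:
- manip.move_to(position, orientation): joint-space move of the TCP to a pose.
- manip.servo_line(position, orientation=None, rate=0.15): straight line of the TCP; orientation=None keeps the orientation; rate is the mean speed in m/s.
- manip.set_joints(angles): joint-space move.
- manip.command_gripper(opening, f_grip=None): finger opening in m; f_grip is the grip in N (None keeps the last); returns when the fingers have stopped.
- manip.hold(seconds).
- manip.solve_ik(position, orientation): joint angles nearest the present ones, or None.
- manip.camera(name): name is "scene" or "top" or "wrist"; returns a dict with "image" (400x640x3 uint8, red, green, blue), "fx", "fy", "cx", "cy" (pixels), "cam_to_world" (4x4, takes a point from camera to world coordinates); the wrist camera has in their place "mount" (4x4, takes a point from camera to tool coordinates, whose origin is the TCP and whose axes are the tool frame's). Camera axes: x right, y down, z forward; pixel columns grow to the right and rows downward; lengths in m; the calibration is good to about 2 mm. A picture is of the moment at which its call begins: read the wrist's pose just before it. There is no depth.
A pose or a line that the arm cannot do raises manip.IKError and nothing moves.
- manip.sign_off(): hands the job in, once; it reports no verdict.
Readings, each from a call of its own:
- manip.get_time(): time.
- manip.get_joint_positions(): joint angles.
- manip.get_joint_vel(): joint speeds.
- manip.get_tau(): joint torques, N m.
- manip.get_position(): TCP position.
- manip.get_ee_rot(): TCP orientation.
- manip.get_contact_force(): force on the tool from outside, world axes, zero at the start.
- manip.get_torque(): the same for the moment, N m.
- manip.get_width(): finger opening in m.
Only numpy, scipy, OpenCV 4.12 (cv2) and the standard library are available. Lean on these libraries where they do the work, as an engineer would, in place of code of your own. Each camera call takes 0.05 s, during which the arm holds its last target.

## Task

Set the stop of the little hand press to the thicker of the two slotted black acrylic gauges: lay that gauge flat on the press base with its slot fully home around the threaded rod, then spin the knurled brass collar down the rod until it just nips the gauge and goes on nipping it once you let go of the collar; finger-light, because squeezing its rubber face makes the setting false. Then draw the gauge out without shifting the collar and lay it flat on the open bench, clear of the press. Leave the press beam parked and everything else on the bench where it is.

Things in the scene. Friction and masses are not known exactly. Their poses are not given: they have to be found in the camera images.
- press: Hinged-beam hand press, fixed. Origin: foot of its upright threaded stop rod's axis, at bench level; z up. Cast base x -52 to +52, y -50 to +205, 22 mm thick. Rod 12 mm in diameter, from the base top up to z = 102 mm. Anvil 42 mm in diameter at y = +88, up to z = 40. Hinge cheeks at y = +165, up to z = 102; the beam is parked above them. A gauge is slid in from the rod's -x side (the robot's).
- rod_top (a point): Top of the stop rod, 102 mm above the bench, on its axis; axes as press.
- press_arm (a joint): Hinge of the press beam: 0 parked open, leaning away from the rod (the ball on its end is then at y = +320 of the press, its top 252 mm above the bench), growing to 2.37 rad as it is folded down towards the rod (0.5 N m of friction)
- collar: Knurled brass stop collar on the rod. Origin on the rod's axis at the centre of the collar's underside; z up, turns with it. Boss 26 mm in diameter, 14 mm tall, with a soft rubber face beneath; above it the knurled head, 38 mm in diameter, 18 mm tall. Right-hand thread, 12 mm of travel a turn, clockwise from above runs it down. The underside starts 46 to 49 mm above the bench; on the thick gauge it is at 42 mm.
- collar_head (a point): Centre of the knurled head, on the axis, 23 mm above the collar's underside: grip across its 38 mm. The thread drags with 0.04 N m, so the collar stays where it is left. Once its face meets the gauge, the moment climbs by about 0.01 N m and the press by 1 N for each further 0.02 rad; over 20 N is too hard. A grip of 4 N turns the free collar but slips on the knurls once it nips with about 10 N.
- gauge: The thicker slotted gauge, black acrylic, about 85 g: flat bar 34 mm wide, 20 mm thick, 99 mm long, with an 18 mm wide slot open at one end, its mouth flared to 24 mm. Origin on the underside, mid-width, where the rod's axis stands when the slot is home (8 mm from the slot's closed end; at most 2 mm more is possible). z up; x along the bar: prongs end at x = +19, slot closed at -8, solid tail from there to -80 mm.
- gauge_grip (a point): Place to grip the thicker gauge, across its 34 mm width: on its top face (20 mm above the underside), at x = -58 mm of the gauge; axes as gauge.
- gauge_thin: The thinner slotted gauge, of the same outline and origin but 12 mm thick, 52 g; not for this job: a bystander
- cap0: cream resin knob cap, 25 mm skirt, 16.5 mm tall; origin at the centre of its underside; a bystander
- cap1: cream resin knob cap, 25 mm skirt, 16.5 mm tall; origin at the centre of its underside; a bystander
- cap2: cream resin knob cap, 25 mm skirt, 16.5 mm tall; origin at the centre of its underside; a bystander
- jack: silver DC power jack standing on its flange, 14 mm in diameter, 25 mm tall; origin at the centre of its underside; a bystander
- pump: red plastic desoldering pump lying along its x, 193 mm long, 21 mm in diameter; origin under its middle; a bystander
- enclosure: bare die-cast aluminium pedal box, 60 x 112 mm, 28.5 mm tall; origin at the centre of its underside; a bystander
Things that resemble listed ones, but are neither listed nor needed, are in the scene too. Leave any green look-alike of the gauge alone.

How it is judged:
On the way, in this order (a step that is already met when the one before it is completed fails the run):
1. the thicker gauge lies flat on the press base, its slot home around the rod, let go (x of gauge in the frame of press between -0.006 and 0.004 m and y of gauge in the frame of press between -0.004 and 0.004 m and z of gauge in the frame of press between 0.0195 and 0.024 m and angle between gauge's own z axis and vertical below 0.05 rad and contact force between the fingers and gauge below 0.3 N), for 0.2 s.
2. the collar nips the gauge, and goes on nipping it with the fingers off the collar (x of gauge in the frame of press between -0.006 and 0.004 m and y of gauge in the frame of press between -0.004 and 0.004 m and z of gauge in the frame of press between 0.0195 and 0.024 m and angle between gauge's own z axis and vertical below 0.05 rad and contact force between collar and gauge above 2 N and contact force between the fingers and collar below 0.3 N), for 0.3 s.
At the end, for the whole second after the job is handed in: The collar's underside stands 42 mm (the gauge's thickness above the base), within 1.5 mm, over the bench; the thicker gauge lies flat and still on the bench, right way up, its origin more than 70 mm from the rod, not touching the press; nothing else has been disturbed (z of collar in the frame of press between 0.0405 and 0.0435 m and height (world z) of gauge between -0.003 and 0.003 m and angle between gauge's own z axis and vertical below 0.06 rad and horizontal distance between gauge and press above 0.07 m and contact force between gauge and press below 0.05 N and linear speed of each of gauge, collar below 0.01 m/s).
It fails at once if the collar presses on the gauge with more than 20 N (contact force between collar and gauge above 20 N).
It fails at once if the press beam is knocked out of its parked place (value of joint press_arm above 0.15 rad).
It fails at once if a bystander is shoved more than 20 mm or tipped over (distance of any of gauge_thin, cap0, cap1, cap2, jack, pump, enclosure from where it was at the start of the episode above 0.02 m or angle between any of gauge_thin, cap0, cap1, cap2, jack, pump, enclosure's own z axis and vertical above 0.4 rad).
It also fails if it takes over 72 s, if anything falls off the work surface, if the arm or the gripper's body presses on something with over 40 N, if the wrist force passes 120 N, or if a joint passes its speed limit or range.

## Working session

There is one attempt and no reset: what is moved stays moved. The work goes in short steps, each a Python script; the robot and the scene stay as the last script left them, time stands still between calls to the robot, and variables do not carry over. Pictures are saved under pics/ and viewed, and the job is handed in when it is done.

```bash
mkdir -p pics; ls; python3 - <<'E'
from rig import manip
import cv2,numpy as np
print(manip.get_time(),manip.get_position(),manip.get_ee_rot(),manip.get_width())
for n in ["scene","top","wrist"]:
    c=manip.camera(n); cv2.imwrite(f"pics/{n}0.png",c["image"][:,:,::-1])
    print(n,c["fx"],c["fy"],c["cx"],c["cy"]); print(np.round(c.get("cam_to_world",c.get("mount")),4).tolist())
E
```

```text
pics
0.0 [ 0.14041332 -0.60847225  0.25252652] [ 2.10186909  0.24102646 -2.10226575] 0.08551831433629808
scene 408.4519433809273 408.4519433809273 317.46554352670597 198.24791344643967
[[-0.7985, 0.3968, -0.4528, 1.0586], [0.6018, 0.5477, -0.5813, 0.6514], [0.0174, -0.7366, -0.6761, 0.8489], [0.0, 0.0, 0.0, 1.0]]
top 517.2645374463718 517.2645374463718 320.27383839925227 201.66702589920453
[[-0.059, -0.9767, 0.2063, 0.2688], [-0.9983, 0.0585, -0.0085, 0.0047], [-0.0038, -0.2064, -0.9785, 1.5574], [0.0, 0.0, 0.0, 1.0]]
wrist 306.2661367198287 306.2661367198287 320.4821511322526 193.97102079345956
[[-0.0006, -0.3003, 0.9538, -0.12], [1.0, -0.0004, 0.0005, -0.0008], [0.0003, 0.9538, 0.3003, -0.0769], [0.0, 0.0, 0.0, 1.0]]
```

View pics/scene0.png

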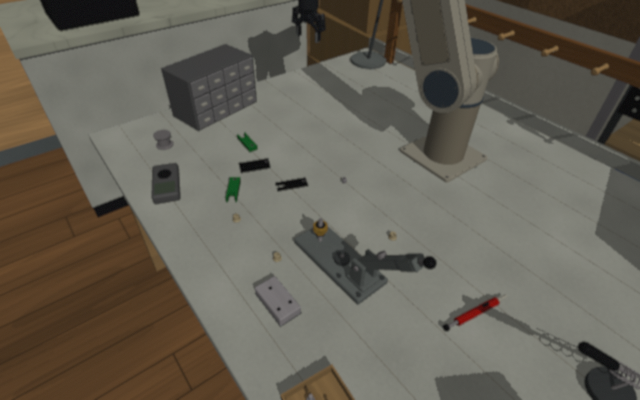

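View pics/top0.png

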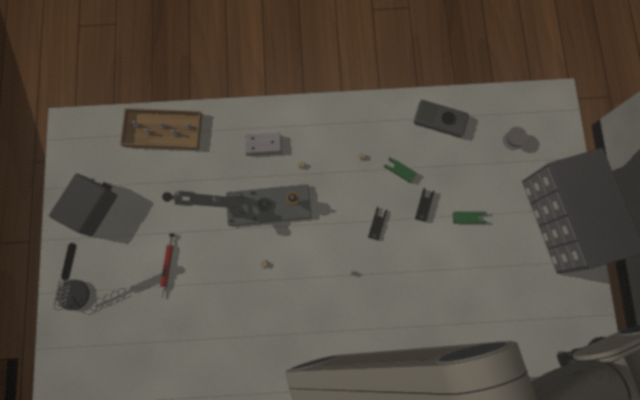

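View pics/wrist0.png

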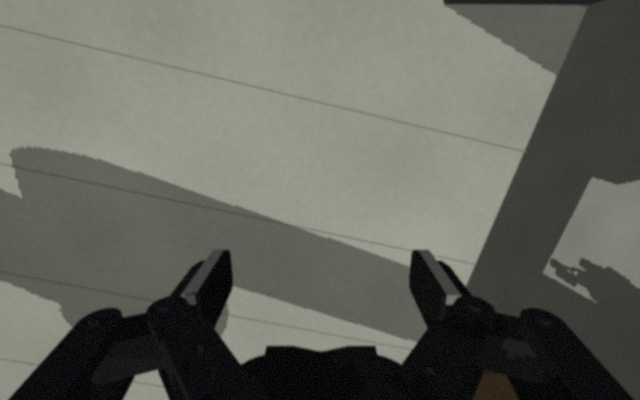

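```bash
python3 - <<'E'
import cv2,numpy as np
s=cv2.imread("pics/scene0.png");t=cv2.imread("pics/top0.png")
a=cv2.resize(s[145:205,225:325],None,fx=7,fy=7,interpolation=cv2.INTER_CUBIC)
a=np.clip(a.astype(float)*1.8,0,255).astype(np.uint8);cv2.imwrite("pics/c1.png",a)
a=cv2.resize(t[175:250,360:450],None,fx=7,fy=7,interpolation=cv2.INTER_CUBIC)
a=np.clip(a.astype(float)*2.2,0,255).astype(np.uint8);cv2.imwrite("pics/c2.png",a)
a=cv2.resize(t[170:240,210:330],None,fx=6,fy=6,interpolation=cv2.INTER_CUBIC)
a=np.clip(a.astype(float)*2.2,0,255).astype(np.uint8);cv2.imwrite("pics/c3.png",a)
E
```

```text
(no output)
```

View pics/c1.png

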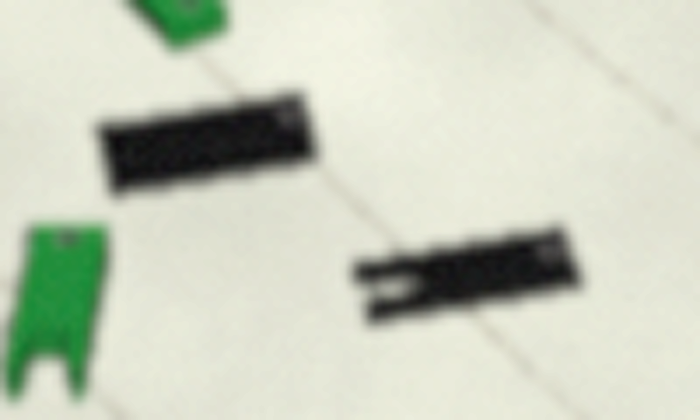

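View pics/c2.png

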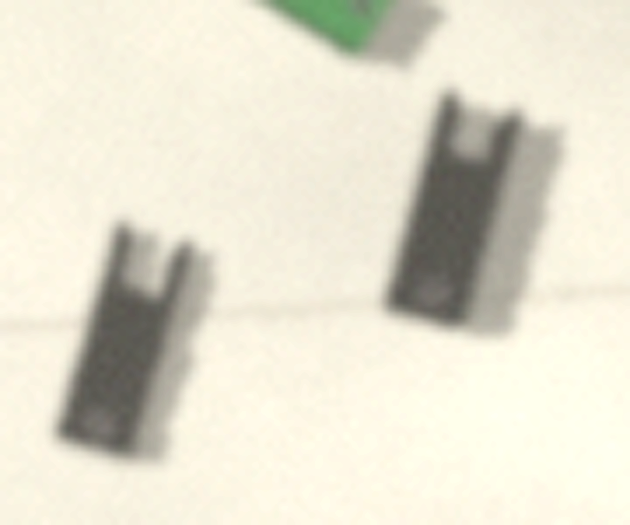

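View pics/c3.png

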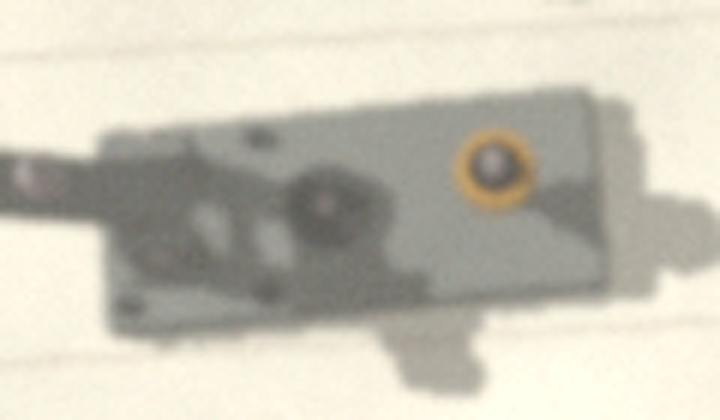

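Candidates for the thick gauge, in top-view pixels: black (378,223), black (426,205), green (400,170) and green (469,217). The black one at (426,205), which is (254,165) in the scene view, casts the wider shadow. Its slot is also hidden by its own height in the scene view, so it is the thicker one. Next I localise it, then look closer with the wrist camera.

```bash
cat > h.py <<'E'
from rig import manip
import cv2,numpy as np
from scipy.spatial.transform import Rotation as R
def ray(c,T,uv,z):
    d=T[:3,:3]@np.array([(uv[0]-c["cx"])/c["fx"],(uv[1]-c["cy"])/c["fy"],1.]); o=T[:3,3]
    return o+d*(z-o[2])/d[2]
def proj(c,T,p):
    q=T[:3,:3].T@(np.asarray(p)-T[:3,3]); return np.array([c["cx"]+c["fx"]*q[0]/q[2],c["cy"]+c["fy"]*q[1]/q[2]])
def wcam():
    p=manip.get_position();r=manip.get_ee_rot();c=manip.camera("wrist")
    T=np.eye(4);T[:3,:3]=R.from_rotvec(r).as_matrix();T[:3,3]=p
    return c,T@c["mount"]
def down(yaw):
    # tool x down, tool y (jaw) at yaw from world +y about z ; 
    x=np.array([0,0,-1.]);y=np.array([-np.sin(yaw),np.cos(yaw),0]);z=np.cross(x,y)
    return R.from_matrix(np.c_[x,y,z]).as_rotvec()
def save(c,n,g=1.8,crop=None,f=1):
    a=c["image"][:,:,::-1]
    if crop: a=a[crop[1]:crop[3],crop[0]:crop[2]]
    a=np.clip(a.astype(float)*g,0,255).astype(np.uint8)
    if f!=1:a=cv2.resize(a,None,fx=f,fy=f,interpolation=cv2.INTER_CUBIC)
    cv2.imwrite(f"pics/{n}.png",a)
E
python3 - <<'E'
from h import *
c=manip.camera("top");T=c["cam_to_world"]
f=lambda u,v,z:print(np.round(ray(c,T,(u,v),z),4))
g=lambda u,v:(360+u/7,175+v/7)
print("thick tail corners, prong ends");
for p in [(390,305),(465,322),(448,95),(520,115)]: f(*g(*p),.02)
print("thin")
for p in [(60,435),(132,453),(122,225),(190,245)]: f(*g(*p),.012)
k=lambda u,v:(210+u/6,170+v/6)
print("press base top corners")
for p in [(590,90),(607,290),(113,332),(100,135)]: f(*k(*p),.022)
print("rod top");f(*k(493,160),.102)
print("collar");f(*k(496,168),.08)
print("anvil");f(*k(326,202),.04)
print("caps");f(302,165,.016);f(363,157,.016);f(266,264,.016);f(354,273,.025)
r=R.from_rotvec(manip.get_ee_rot()).as_matrix();print(np.round(r,3))
E
```

```text
thick tail corners, prong ends
[ 0.5237 -0.2927  0.02  ]
[ 0.5144 -0.3241  0.02  ]
[ 0.6148 -0.3269  0.02  ]
[ 0.604  -0.3573  0.02  ]
thin
[ 0.477  -0.1472  0.012 ]
[ 0.4674 -0.1775  0.012 ]
[ 0.5672 -0.1814  0.012 ]
[ 0.5566 -0.2101  0.012 ]
press base top corners
[0.6466 0.0248 0.022 ]
[0.5429 0.0219 0.022 ]
[0.5363 0.2702 0.022 ]
[0.6381 0.2745 0.022 ]
rod top
[0.5952 0.0722 0.102 ]
collar
[0.596  0.0719 0.08  ]
anvil
[0.5926 0.1593 0.04  ]
caps
[0.7128 0.041  0.016 ]
[ 0.7272 -0.1492  0.016 ]
[0.4145 0.1636 0.016 ]
[ 0.3719 -0.0949  0.025 ]
[[-0.     0.225 -0.974]
 [ 0.001 -0.974 -0.225]
 [-1.    -0.001 -0.   ]]
```

```bash
python3 - <<'E'
from h import *
y=np.deg2rad(-20.4)
for n,p,w in [("g",(.538,-.316,.2),y+np.pi),("g2",(.538,-.316,.2),y),("p",(.537,.07,.05),.031+np.pi),("p2",(.537,.07,.05),.031)]:
    q=manip.solve_ik(p,down(w)); print(n,None if q is None else np.round(q,2))
manip.move_to((.538,-.316,.2),down(y+np.pi))
c,T=wcam();save(c,"w1",1.6)
print(manip.get_time(),manip.get_position())
for x,yy in [(19,17),(19,-17),(-80,17),(-80,-17)]:
    u=np.array([np.cos(y),np.sin(y)]);v=np.array([-u[1],u[0]]);o=np.array([.538,-.3157])+.058*u
    print(np.round(proj(c,T,[*(o+x/1e3*u+yy/1e3*v),.02]),1))
E
```

```text
g [-0.55  0.48  1.67 -0.    0.99  1.38]
g2 [-0.55  0.48  1.67 -0.    0.99 -1.76]
p [ 0.11  0.62  1.91 -0.    0.61  1.65]
p2 [ 0.11  0.62  1.91 -0.    0.61 -1.49]
2.0583 [ 0.53758575 -0.31684242  0.20013213]
[301.7  97.1]
[338.1  97.1]
[303.5 197.8]
[336.5 197.8]
```

View pics/w1.png

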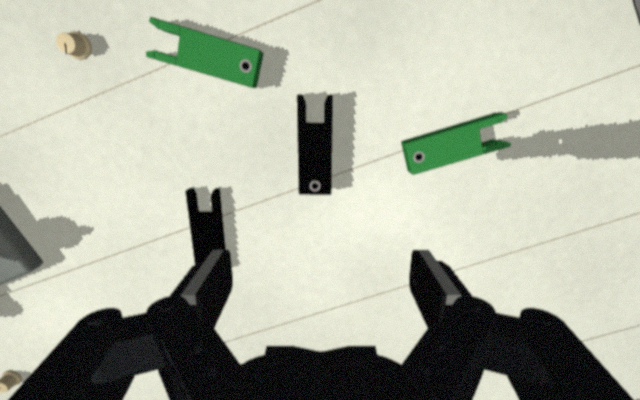

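The close view shows the centre black gauge, at (315,145), with the thin one at lower left (205,220) and casting a narrower shadow. I'll compute its pose and check again lower down.

```bash
python3 - <<'E'
from h import *
c,T=wcam()
P=[ray(c,T,p,.02) for p in [(297,96),(333,96),(299,194),(331,194)]]
print(np.round(P,4).tolist())
a=(P[0]+P[1])/2;b=(P[2]+P[3])/2;d=a-b;L=np.linalg.norm(d);u=d/L
print(L,np.linalg.norm(P[0]-P[1]),np.linalg.norm(P[2]-P[3]),np.rad2deg(np.arctan2(u[1],u[0])))
m=(a+b)/2; g=m-.0275*u; print("grip",g)
manip.move_to((*g[:2],.11),down(np.arctan2(u[1],u[0])+np.pi))
c,T=wcam();save(c,"w2",1.6)
yy=u[[1,0,2]]*[-1,1,0]
for x,s in [(19,17),(19,-17),(-80,17),(-80,-17)]: print(np.round(proj(c,T,g+(x+58)/1e3*u+s/1e3*yy),1))
E
```

```text
[[0.6184, -0.323, 0.02], [0.6067, -0.3545, 0.02], [0.5287, -0.2894, 0.02], [0.5172, -0.3202, 0.02]]
0.09589166512505286 0.03360053871473612 0.0328739038351831 -20.77537209202803
grip [ 0.54202733 -0.3120103   0.02      ]
[294.6  96.2]
[346.7  96.2]
[298.  234.8]
[343.4 234.8]
```

View pics/w2.png

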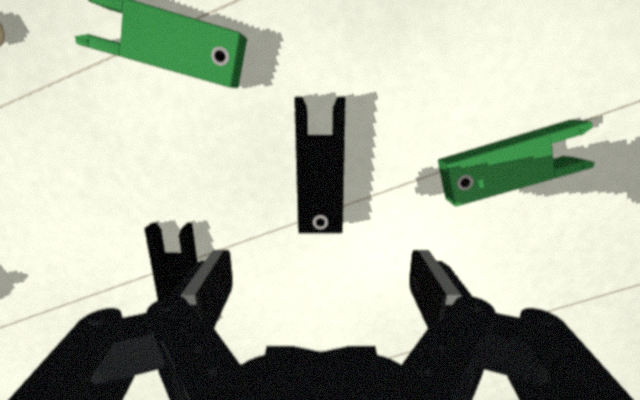

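```bash
python3 - <<'E'
from h import *
r=manip.get_ee_rot();p=manip.get_position()
manip.command_gripper(.06)
manip.servo_line((p[0],p[1],.025),None,.1)
print(manip.get_position(),manip.get_contact_force())
manip.command_gripper(.02,35)
print(manip.get_width(),manip.get_contact_force(),manip.get_position())
manip.servo_line((p[0],p[1],.12),None,.15)
print(manip.get_width(),manip.get_contact_force(),manip.get_time())
c,T=wcam();save(c,"w3",1.8)
E
```

```text
[ 0.54316798 -0.31315238  0.02549287] [0.78695396 0.58155117 0.74389783]
0.033102662017910824 [-0.67356136  0.50817901  4.98011474] [ 0.54329828 -0.31320912  0.02590189]
0.032959266528260325 [-0.44106395 -0.23418176 -1.33670595] 5.1167
```

View pics/w3.png

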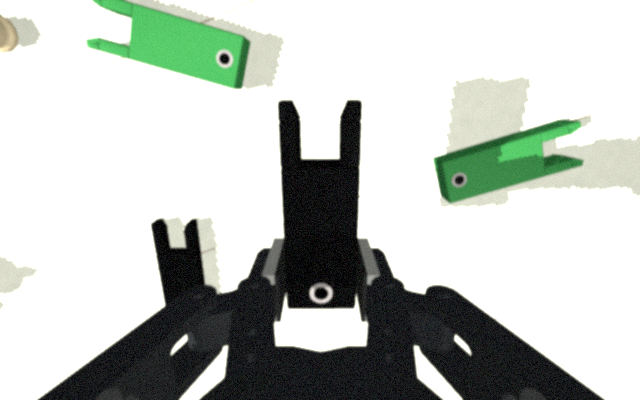

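```bash
python3 - <<'E'
from h import *
p=manip.get_position();c,T=wcam()
z=p[2]-.0059
M=R.from_rotvec(manip.get_ee_rot()).as_matrix()
for n,uv in [("pl",(280,101)),("pr",(360,101)),("sl",(300,160)),("sr",(340,160)),("tl",(286,307)),("tr",(355,307))]:
    print(n,np.round((M.T@(ray(c,T,uv,z)-p))*1e3,1))
# preinsert
rod=np.array([.5955,.072]);w=.031;u=np.array([np.cos(w),np.sin(w)])
g=rod-(.058+.055)*u
manip.move_to((*g,.075),down(w+np.pi))
print(manip.get_time(),manip.get_position(),manip.get_width())
c,T=wcam();save(c,"w4",1.8)
v=np.array([-u[1],u[0]])
for n,x,y,h in [("rodtop",0,0,.102),("collar bot",0,0,.047),("base",-52,-50,.022),("base",-52,205,.022),("anvil",0,88,.04)]:
    print(n,np.round(proj(c,T,[*(rod+x/1e3*u+y/1e3*v),h]),1))
c=manip.camera("scene");save(c,"s4",1.6,(200,100,460,310),3)
E
```

```text
pl [  5.7 -16.4 -75.2]
pr [  5.7  15.  -75.2]
sl [  5.8  -9.  -51.7]
sr [  5.8   7.6 -51.7]
tl [  6.  -17.3  20.9]
tr [ 5.9 16.3 20.9]
6.6583 [0.48338612 0.06792282 0.07516466] 0.033065856949535836
rodtop [320.3 -48. ]
collar bot [320.3  10.6]
base [410.4 128.7]
base [-48.4 129.3]
anvil [124.3  15.1]
```

View pics/w4.png

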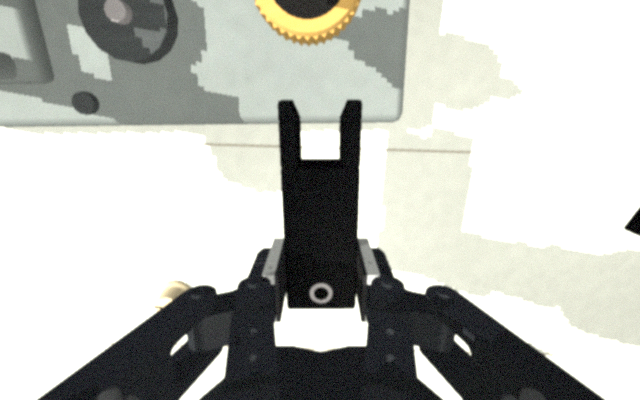

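View pics/s4.png

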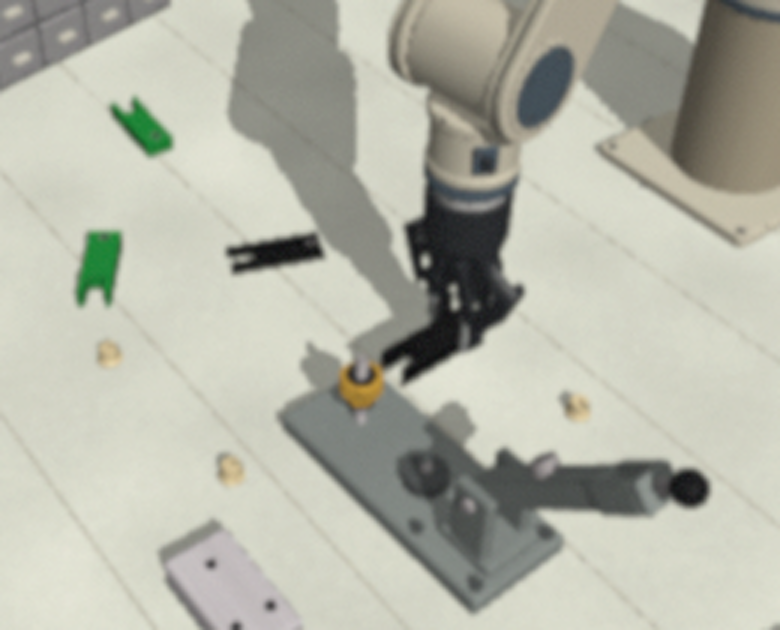

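```bash
python3 - <<'E'
from h import *
rod=np.array([.5955,.072]);w=.037;u=np.array([np.cos(w),np.sin(w)])
g=rod-(.115)*u
manip.move_to((*g,.19),down(w+np.pi))
print(manip.get_time(),manip.get_position())
c,T=wcam();save(c,"w5",1.5);save(c,"w5c",1.5,(240,0,400,110),5)
v=np.array([-u[1],u[0]])
for n,x,y,h in [("rodtop",0,0,.102),("collar bot",0,0,.047),("base",-52,-50,.022),("base",-52,205,.022),("anvil",0,88,.04)]:
    print(n,np.round(proj(c,T,[*(rod+x/1e3*u+y/1e3*v),h]),1))
E
```

```text
7.2917 [0.48104621 0.06725463 0.19087823]
rodtop [320.5  33.3]
collar bot [320.5  47.5]
base [375.3 114.2]
base [ 96.4 114.5]
anvil [211.5  49. ]
```

View pics/w5.png

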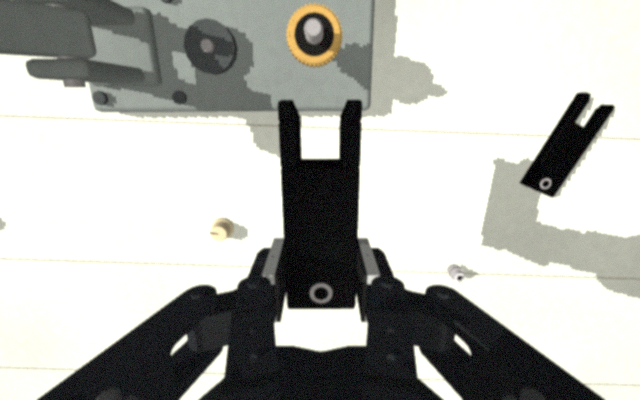

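View pics/w5c.png

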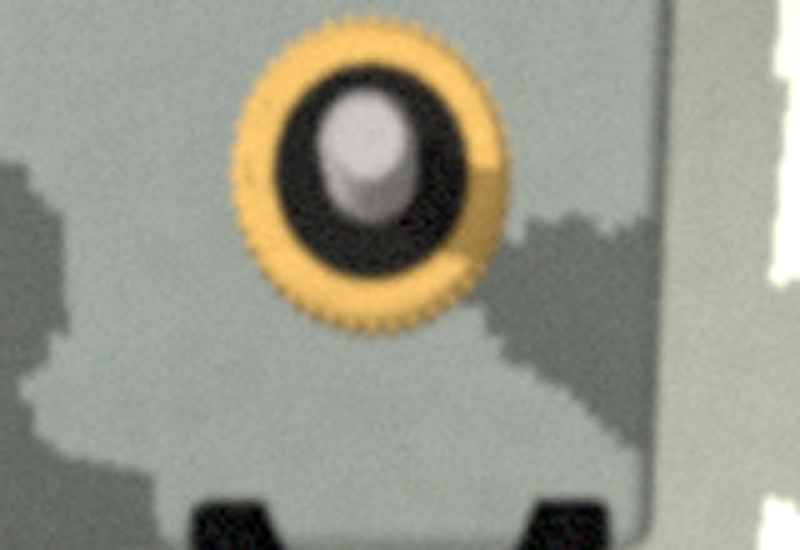

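```bash
python3 - <<'E'
from h import *
c,T=wcam()
print("rodtop",ray(c,T,(312.6,26.4),.102))
for z in (.078,.081): print("head",ray(c,T,(314.2,34.8),z))
print("anvil",ray(c,T,(208.5,46),.04))
for p in [(370,109),(95,109)]: print("base",ray(c,T,p,.022))
p=manip.get_position();M=R.from_rotvec(manip.get_ee_rot()).as_matrix()
print(p,np.round(M,3).tolist())
print("slot ctr", [ray(c,T,q,p[2]-.0059) for q in [(320,101),(320,160),(320.5,307)]])
E
```

```text
rodtop [0.59789631 0.07690556 0.102     ]
head [0.59754528 0.07638791 0.078     ]
head [0.59701997 0.07631438 0.081     ]
anvil [0.59308038 0.16172189 0.04      ]
base [0.54863452 0.02545276 0.022     ]
base [0.53971815 0.27435065 0.022     ]
[0.47988708 0.06728301 0.18910922] [[-0.002, 0.036, -0.999], [-0.0, -0.999, -0.036], [-1.0, 0.0, 0.002]]
slot ctr [array([0.55563928, 0.07081885, 0.18320922]), array([0.53202776, 0.06998398, 0.18320922]), array([0.45910135, 0.06716022, 0.18320922])]
```

```bash
cat >> h.py <<'E'
def mp(n=60):
    return np.mean([manip.get_position() for _ in range(n)],0)
def mr(n=60):
    return R.from_rotvec(np.array([manip.get_ee_rot() for _ in range(n)])).mean().as_matrix()
def mf(n=30):
    return np.mean([manip.get_contact_force() for _ in range(n)],0)
def mt(n=30):
    return np.mean([manip.get_torque() for _ in range(n)],0)
def wcam():
    T=np.eye(4);T[:3,:3]=mr();T[:3,3]=mp();c=manip.camera("wrist")
    return c,T@c["mount"]
E
python3 - <<'E'
from h import *
t=manip.get_time()
P=np.array([manip.get_position() for _ in range(60)]);print(P.mean(0),P.std(0))
P=np.array([manip.get_contact_force() for _ in range(60)]);print(P.mean(0),P.std(0))
P=np.array([manip.get_torque() for _ in range(60)]);print(P.mean(0),P.std(0))
print(manip.get_time()-t)
rod=np.array([.5955,.072]);w=.037;u=np.array([np.cos(w),np.sin(w)]);print("cmd",rod-.115*u)
c,T=wcam();p=mp()
print("rodtop",ray(c,T,(312.6,26.4),.102)); print("head",ray(c,T,(314.2,34.8),.0795))
print("slot ctr", [ray(c,T,q,p[2]-.005) for q in [(320,101),(320,160),(320.5,307)]])
E
```

```text
[0.47988708 0.06728301 0.18910922] [5.55111512e-16 1.11022302e-16 1.11022302e-16]
[ 0.03536571  0.59864072 -0.64445249] [2.08166817e-17 3.33066907e-16 8.88178420e-16]
[0.01209208 0.01939266 0.0041749 ] [5.20417043e-18 1.04083409e-17 6.07153217e-18]
0.0
cmd [0.48057871 0.06774597]
rodtop [0.59719227 0.07691206 0.102     ]
head [0.59656312 0.07635891 0.0795    ]
slot ctr [array([0.55524008, 0.07085708, 0.18376731]), array([0.53187101, 0.0700287 , 0.18376731]), array([0.45960941, 0.06722431, 0.18376731])]
```

```bash
cat >> h.py <<'E'
rod=np.array([.598,.0764]);w=.036;u=np.array([np.cos(w),np.sin(w)]);v=np.array([-u[1],u[0]])
def F(n=8,dt=.01):
    a=[]
    for _ in range(n):
        manip.hold(dt);a.append(np.r_[manip.get_contact_force(),manip.get_torque(),manip.get_position()])
    a=np.array(a);return a.mean(0),a.std(0)
E
python3 - <<'E'
from h import *
g=rod-.058*u-.065*u
D=down(w+np.pi)
manip.move_to((*g,.0487),D)
m,s=F();print(np.round(m,4),np.round(s,4),g)
c=manip.camera("wrist");save(c,"w6",1.5)
save(manip.camera("scene"),"s6",1.8,(270,180,400,300),6)
print(manip.get_time())
E
```

```text
[ 0.2185 -0.0332 -0.444  -0.0114  0.0169 -0.0273  0.4755  0.072   0.049 ] [6.398e-01 3.482e-01 6.399e-01 3.650e-02 3.060e-02 2.760e-02 3.000e-04
 0.000e+00 3.000e-04] [0.4750797  0.07197296]
8.2333
```

View pics/w6.png

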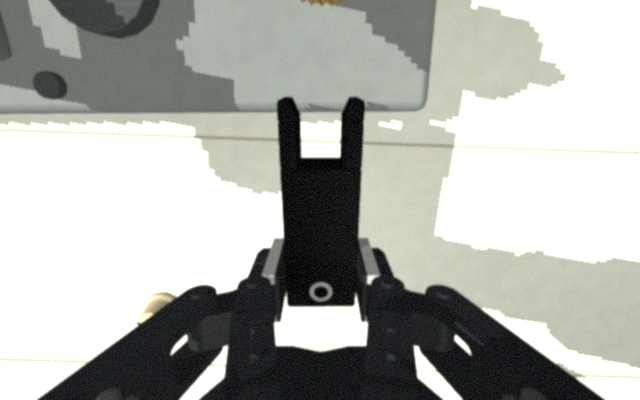

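View pics/s6.png

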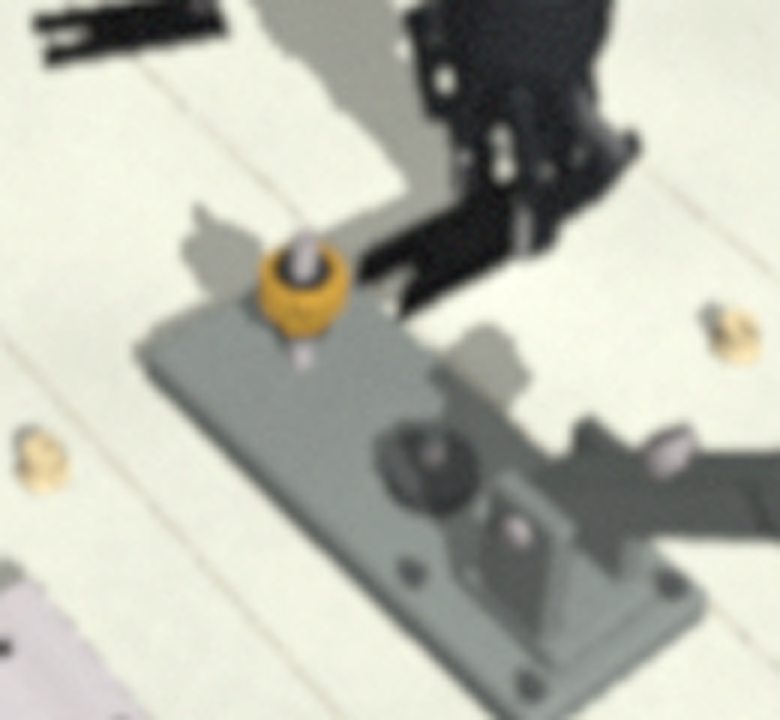

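The collar's lower edge at (321,3) lines up with the slot centre at (320,130). I'll slide in and feel for the end of the slot.

```bash
python3 - <<'E'
from h import *
z=.0487
b0,_=F()
P=lambda x,y=0,z=z:(*(rod-(.058-x)*u+y*v),z)
manip.servo_line(P(-.02),None,.08)
m,_=F(5);print("-20",np.round(m-b0,2)[:6])
x=-.02
for x in np.r_[np.arange(-.014,-.003,.004),np.arange(-.003,.008,.001)]:
    manip.servo_line(P(x),None,.05)
    m,_=F(5);f=(m-b0);fu=f[0]*u[0]+f[1]*u[1];fv=f[0]*v[0]+f[1]*v[1]
    print(round(x,4),round(fu,2),round(fv,2),round(f[2],2),np.round(f[3:6],2),np.round(m[6:9],4))
    if abs(fu)>4 or abs(fv)>6 or abs(f[2])>8: break
c=manip.camera("wrist");save(c,"w7",1.5)
save(manip.camera("scene"),"s7",1.8,(270,180,400,300),6)
print(manip.get_time())
E
```

```text
-20 [ 0.    0.05  0.1   0.01 -0.01  0.02]
-0.014 -0.5 -0.5 0.13 [0.   0.01 0.  ] [0.5262 0.0738 0.0487]
-0.01 0.01 0.21 0.18 [ 0.02  0.   -0.02] [0.5303 0.074  0.0487]
-0.006 0.09 0.45 -0.08 [ 0.02 -0.    0.01] [0.5343 0.0741 0.0487]
-0.003 -0.24 0.31 0.24 [ 0.01 -0.   -0.01] [0.5372 0.0742 0.0487]
-0.002 -0.01 0.25 0.67 [0.   0.01 0.01] [0.538  0.0742 0.0487]
-0.001 -0.21 0.61 0.91 [0.02 0.02 0.01] [0.5391 0.0743 0.0487]
0.0 0.01 0.29 0.6 [ 0.   -0.   -0.01] [0.5401 0.0743 0.0487]
0.001 -0.44 -0.05 0.08 [-0.01 -0.01  0.01] [0.5411 0.0744 0.0487]
0.002 -0.26 0.02 0.14 [-0.01  0.01  0.01] [0.5421 0.0744 0.0487]
0.003 -1.25 0.24 0.38 [0.   0.23 0.01] [0.5427 0.0744 0.0486]
0.004 -5.28 0.49 2.92 [0.02 0.73 0.01] [0.5429 0.0744 0.0485]
12.375
```

View pics/w7.png

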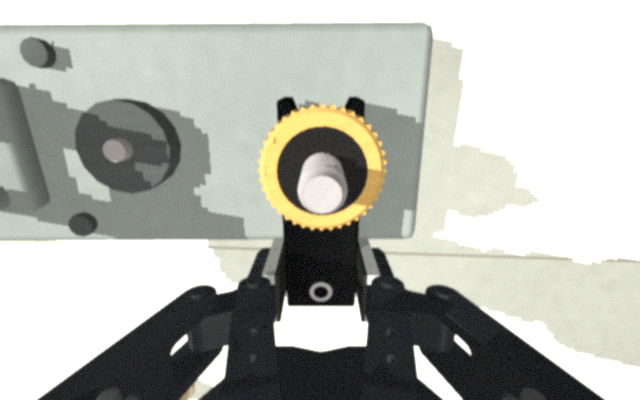

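View pics/s7.png

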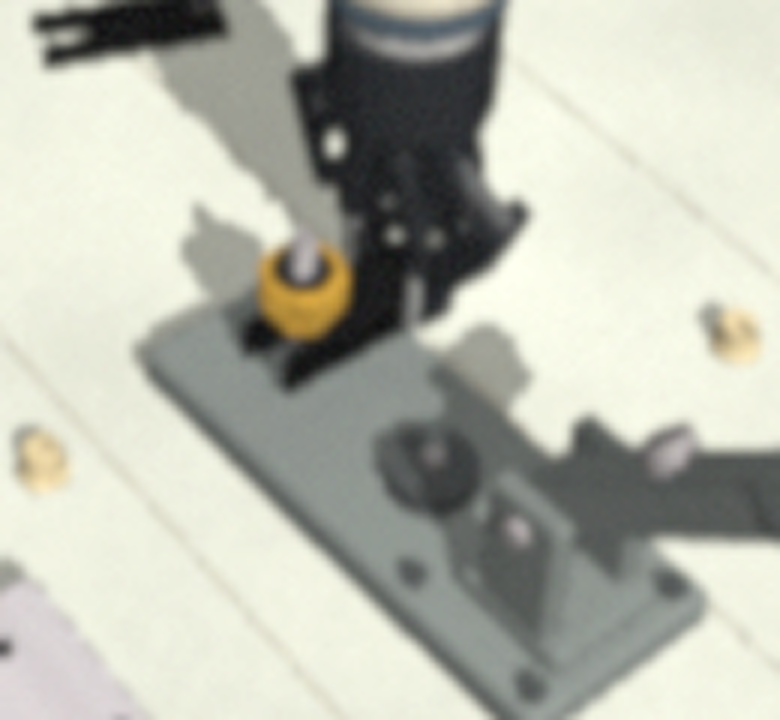

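```bash
python3 - <<'E'
from h import *
P=lambda x,y=0,z=.0487:(*(rod-(.058-x)*u+y*v),z)
manip.servo_line(P(.0003),None,.05)
b0,_=F(6)
for z in [.0480,.0475,.0470,.0465,.046]:
    manip.servo_line(P(.0003,0,z),None,.05)
    m,_=F(5);f=m-b0;print(z,np.round(f[:3],2),np.round(m[8],4))
    if f[2]>3: break
manip.command_gripper(.05)
m,_=F(5);print(np.round(m[:3],2),manip.get_width())
manip.servo_line(P(.0003,0,.13),None,.2)
c=manip.camera("wrist");save(c,"w8",1.5)
save(manip.camera("scene"),"s8",1.8,(270,180,400,300),6)
print(manip.get_time())
E
```

```text
0.048 [-0.97 -0.67 -0.18] 0.048
0.0475 [-0.29 -0.21  0.1 ] 0.0475
0.047 [-1.86 -0.64  5.85] 0.0474
[-0.26 -0.23  0.11] 0.050090962639571544
14.5667
```

View pics/w8.png

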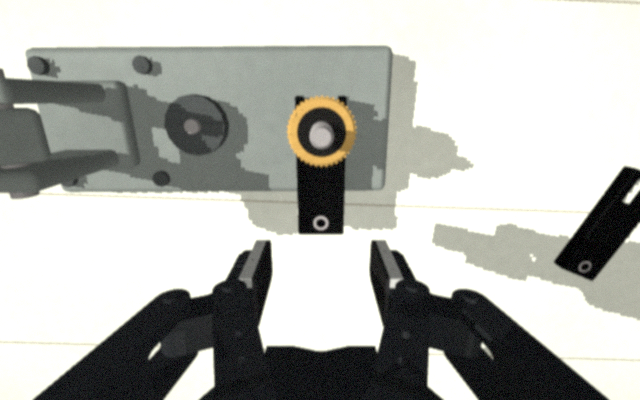

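View pics/s8.png

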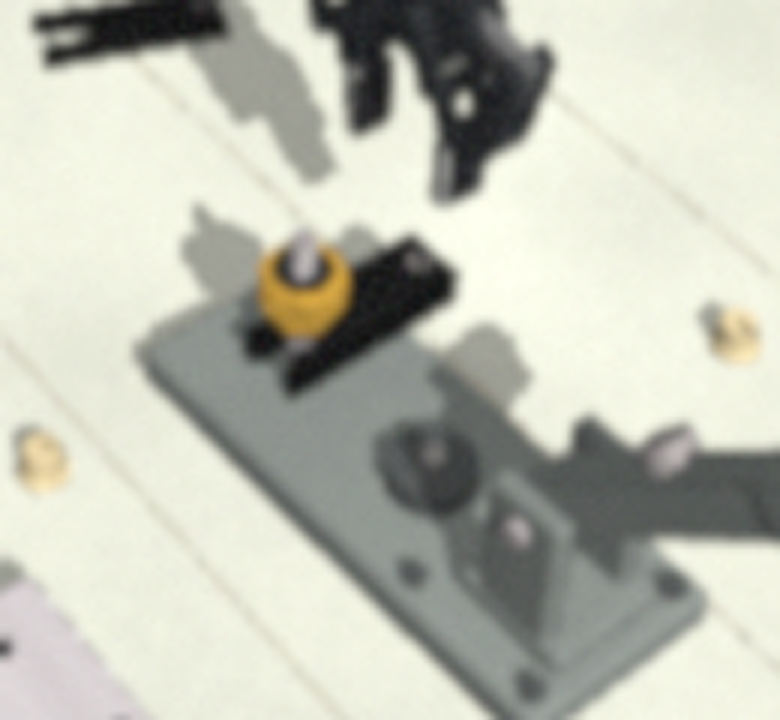

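```bash
python3 - <<'E'
from h import *
c=manip.camera("wrist");save(c,"w8c",1.5,(260,70,380,250),4)
T=np.eye(4);T[:3,:3]=R.from_rotvec(down(w+np.pi)).as_matrix();T[:3,3]=[*(rod-(.058-.0003)*u),.13];T=T@c["mount"]
for n,q,z in [("rodtop",(321.5,133),.102),("ring",(321.5,131.5),.079),("tail",(320.5,233.5),.042),("prong",(321,97),.042),("hole",(320.5,222.5),.042)]:
    r=ray(c,T,q,z)[:2]-rod; print(n,np.round([r@u*1e3,r@v*1e3],1))
for q6 in (-2.4,2.4):
    ww=-1.443-q6
    q=manip.solve_ik((*rod,.0745),down(ww)); print(np.round(q,3))
E
```

```text
rodtop [2.9 0.2]
ring [1.2 0.1]
tail [-77.2   0.7]
prong [19.4  0.3]
hole [-68.4   0.7]
[ 0.107  0.637  1.769 -0.     0.735 -2.42 ]
[ 0.107  0.637  1.769 -0.     0.735  2.38 ]
```

View pics/w8c.png

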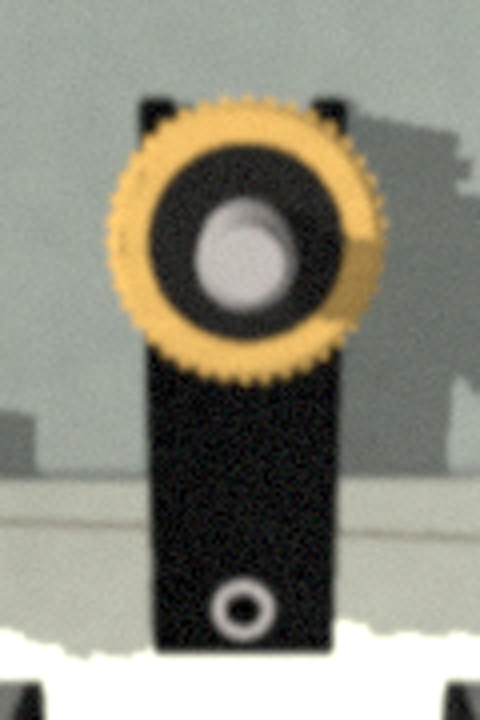

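```bash
python3 - <<'E'
from h import *
rc=rod+.001*u-.0003*v
w0=.957
manip.command_gripper(.062,20)
manip.servo_line((*(rc),.19),None,.25)
q=manip.solve_ik((*rc,.15),down(w0));manip.set_joints(q)
b0,_=F(8)
manip.servo_line((*rc,.0745),None,.12)
m,_=F(6);print("down",np.round((m-b0)[:6],2))
print(manip.get_time(),np.round(manip.get_joint_positions(),3))
save(manip.camera("scene"),"s9",1.8,(270,160,400,280),6)
np.save("b0.npy",b0)
E
```

```text
down [-0.02  0.18  0.04 -0.02  0.    0.01]
19.65 [ 0.107  0.637  1.766  0.     0.737 -2.421]
```

View pics/s9.png

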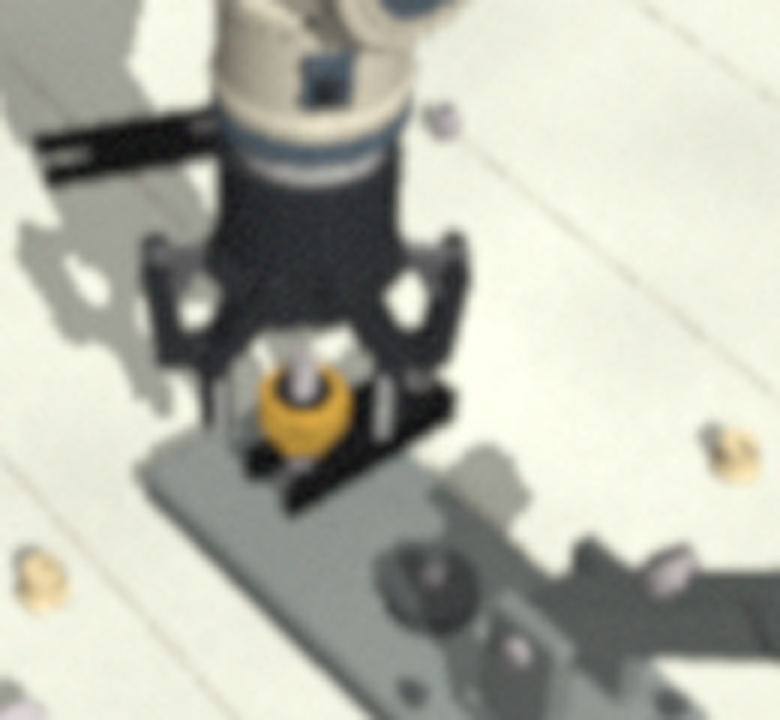

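```bash
python3 - <<'E'
from h import *
b0=np.load("b0.npy")
rc=rod+.001*u-.0003*v
w0=.957
manip.command_gripper(.03,20)
m,_=F(8);f=m-b0
y=np.array([-np.sin(w0),np.cos(w0)])
print(manip.get_width(),"f",np.round(f[:6],3),"jaw",f[:2]@y,manip.get_time())
# first turn 0.3
for a in (.15,.3,.45,.6):
    manip.servo_line((*rc,.0745-.00191*a),down(w0-a),.003)
    m,_=F(8);f=m-b0;print(a,np.round(f[:6],3),manip.get_width(),round(manip.get_time(),2))
E
```

```text
0.03705085076525544 f [-1.624  0.74   5.704  0.158  0.296 -0.01 ] jaw 1.7538843711738996 20.1
0.15 [-1.782  0.804  5.613  0.112  0.297 -0.058] 0.03738505045832693 20.47
0.3 [-1.511  0.334  5.836  0.074  0.233 -0.063] 0.036739171089085566 20.83
0.45 [-1.441  0.075  5.445  0.017  0.239 -0.05 ] 0.037460067676182866 21.2
0.6 [-1.009 -0.383  5.746 -0.034  0.23  -0.069] 0.036693858108787766 21.57
```

```bash
python3 - <<'E'
from h import *
print(np.round(manip.get_joint_positions(),3))
M=R.from_rotvec(manip.get_ee_rot()).as_matrix();print(np.arctan2(-M[0,1],M[1,1]), M[:,0])
print(np.round(manip.get_tau(),3))
save(manip.camera("scene"),"s10",1.8,(270,160,400,280),6)
c=manip.camera("wrist");save(c,"w10",1.5)
E
```

```text
[ 0.107  0.639  1.767  0.     0.735 -1.821]
0.35686224847385134 [ 1.05290230e-03  1.15417096e-04 -9.99999439e-01]
[-3.3000e-02 -5.6096e+01 -1.8719e+01 -4.9000e-02 -4.1800e-01 -2.8000e-02]
```

View pics/s10.png

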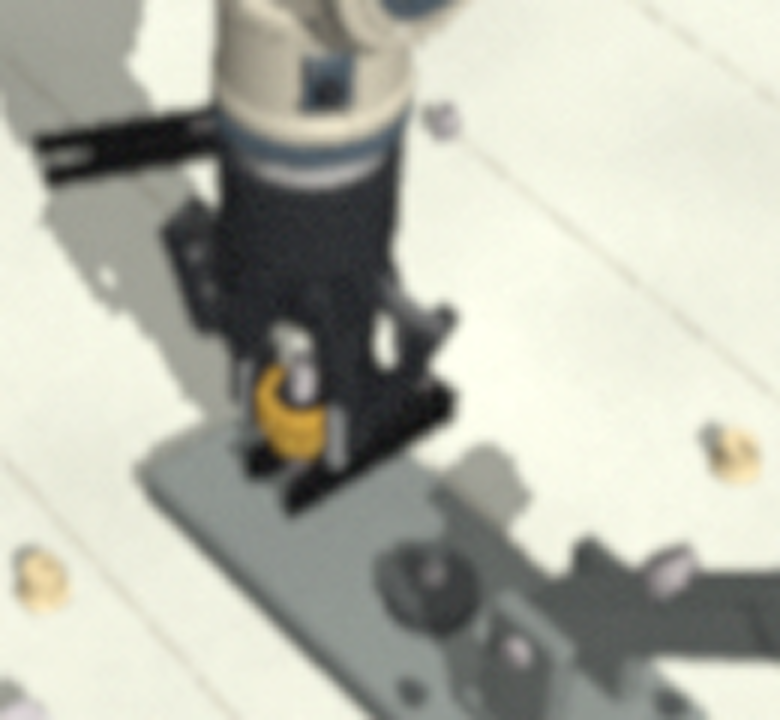

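View pics/w10.png

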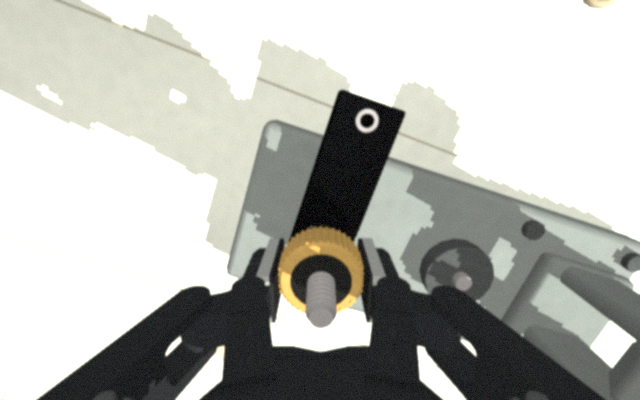

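```bash
python3 - <<'E'
from h import *
b0=np.load("b0.npy")
rc=rod+.001*u-.0003*v
w0=.957
def go(a,rate):
    t=manip.get_time()
    manip.servo_line((*rc,.0745-.00191*a),down(w0-a),rate)
    t1=manip.get_time()-t; i=manip.get_torque()[2]-b0[5]
    m,_=F(8);f=m-b0
    M=R.from_rotvec(manip.get_ee_rot()).as_matrix()
    print(round(a,2),"dur",round(t1,2),"imm",round(i,3),np.round(f[[0,1,2,5]],3),np.round(np.arctan2(-M[0,1],M[1,1])-(w0-a),4),np.round(manip.get_tau()[5],3),round(manip.get_time(),2))
go(.7,.0005)
go(.8,.0005)
go(.77,.0005)
go(.87,.0005)
go(1.3,.003)
go(1.7,.003)
go(1.8,.0005)
E
```

```text
0.7 dur 0.25 imm -0.018 [-1.16  -0.367  5.538 -0.037] -0.0001 -0.022 21.98
0.8 dur 0.25 imm -0.086 [-1.306 -0.425  5.308 -0.048] -0.0001 -0.022 22.3
0.77 dur 0.25 imm 0.079 [-1.178 -0.011  5.263  0.038] 0.0002 0.018 22.62
0.87 dur 0.25 imm -0.019 [-1.15  -0.362  5.611 -0.044] -0.0001 -0.022 22.93
1.3 dur 0.58 imm -0.053 [-1.229 -1.524  5.733 -0.033] -0.0 -0.045 23.58
1.7 dur 0.55 imm -0.024 [-1.429 -2.19   5.99  -0.054] 0.0 -0.045 24.2
1.8 dur 0.25 imm -0.032 [-1.51  -1.946  6.39  -0.056] -0.0001 -0.022 24.52
```

Reversing flips the reading from about −0.045 to +0.04. That is the 0.04 N m thread drag, so a nip will show as a reading more negative than −0.045. Now feeling for it.

```bash
cat > turn.py <<'E'
from h import *
b0=np.load("b0.npy")
rc=rod+.001*u-.0003*v
w0=.957
def go(a,rate,n=14):
    manip.servo_line((*rc,.0745-.00191*a),down(w0-a),rate)
    m,s=F(n);f=m-b0
    print(round(a,2),np.round(f[[0,1,2,5]],3),round(manip.get_width(),4),round(manip.get_time(),2))
    return f[5]
E
python3 - <<'E'
from turn import *
go(2.0,.001)
h=[]
for a in np.arange(2.08,3.0,.08):
    t=go(a,.0008);h.append(t)
    if t<-.085: break
E
```

```text
2.0 [-1.671 -2.523  6.363 -0.048] 0.0374 24.98
2.08 [-1.806 -2.504  6.545 -0.044] 0.0374 25.35
2.16 [-1.766 -2.47   6.577 -0.049] 0.0372 25.72
2.24 [-1.712 -2.5    6.81  -0.039] 0.0375 26.08
2.32 [-2.04  -2.64   6.841 -0.051] 0.037 26.45
2.4 [-2.186 -2.471  6.804 -0.046] 0.0372 26.82
2.48 [-2.182 -2.599  6.877 -0.041] 0.0373 27.18
2.56 [-2.353 -2.431  7.111 -0.045] 0.0374 27.55
2.64 [-2.299 -2.572  7.195 -0.046] 0.0373 27.92
2.72 [-2.499 -2.385  7.107 -0.039] 0.0369 28.28
2.8 [-2.56  -2.508  7.415 -0.048] 0.037 28.65
2.88 [-2.545 -2.333  7.298 -0.048] 0.0375 29.02
2.96 [-3.08  -2.216  7.468 -0.041] 0.0375 29.38
```

```bash
python3 - <<'E'
from turn import *
for a in np.arange(3.04,4.0,.08):
    t=go(a,.0008)
    if t<-.08: break
E
```

```text
3.04 [-2.946 -2.242  7.557 -0.047] 0.0373 29.75
3.12 [-3.088 -2.197  7.361 -0.056] 0.0374 30.12
3.2 [-2.888 -2.148  7.638 -0.067] 0.0367 30.48
3.28 [-3.127 -1.953  7.433 -0.046] 0.0372 30.85
3.36 [-3.032 -1.891  7.608 -0.053] 0.037 31.22
3.44 [-3.53  -1.906  8.096 -0.05 ] 0.0373 31.58
3.52 [-3.682 -1.513  8.344 -0.069] 0.0372 31.95
3.6 [-3.713 -1.626  8.962 -0.097] 0.0373 32.32
```

```bash
python3 - <<'E'
from turn import *
go(3.64,.0006,20)
manip.command_gripper(.062)
m,_=F(20);print(np.round((m-b0)[:6],3),manip.get_width(),manip.get_time())
manip.hold(.3)
c=manip.camera("wrist");save(c,"w11",1.5)
save(manip.camera("scene"),"s11",1.8,(270,160,400,280),6)
E
```

```text
3.64 [-3.888 -1.42   9.226 -0.021] 0.0372 32.73
[ 0.076  0.023 -0.199 -0.01  -0.008  0.007] 0.061932495650893656 33.2667
```

View pics/w11.png

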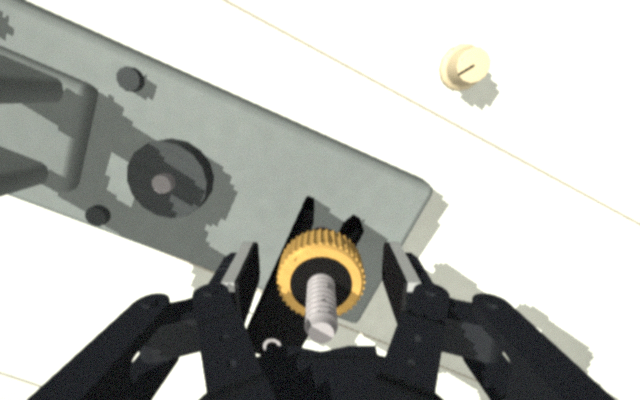

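View pics/s11.png

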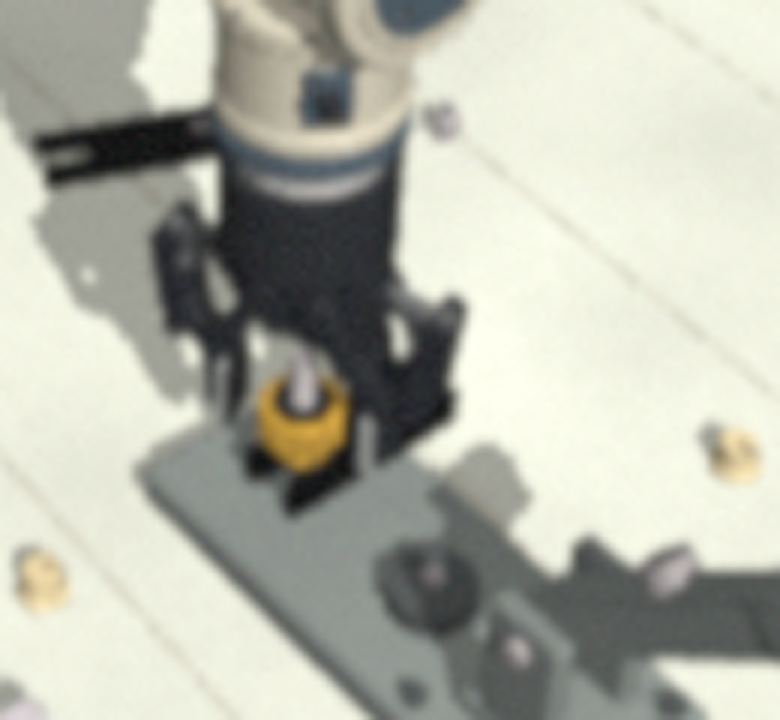

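The −0.021 at the last micro-step disagrees with the earlier rise to −0.097. I'll regrip at the same angle and check for the nip before relying on it.

```bash
python3 - <<'E'
from turn import *
manip.command_gripper(.03,20)
m,_=F(14);print("closed",np.round((m-b0)[:6],3))
for a in (3.66,3.68,3.70):
    t=go(a,.0003,14)
    if t<-.1: break
E
```

```text
closed [ 0.152 -0.806  1.778 -0.136  0.051  0.012]
3.66 [-0.491 -1.42   3.048  0.011] 0.0369 34.48
3.68 [-0.524 -1.629  4.111  0.025] 0.0374 34.85
3.7 [-0.898 -1.956  5.023  0.031] 0.0373 35.22
```

```bash
python3 - <<'E'
from turn import *
manip.command_gripper(.062)
manip.hold(.45)
m,_=F(10);print(np.round((m-b0)[:6],3))
manip.servo_line((*rc,.135),None,.2)
P=lambda x,y=0,z=.0487:(*(rod-(.058-x)*u+y*v),z)
manip.move_to(P(.0003,0,.135),down(w-np.pi))
print(np.round(manip.get_joint_positions(),2),manip.get_time())
c=manip.camera("wrist");save(c,"w12",1.5,(220,40,420,250),4)
save(manip.camera("scene"),"s12",1.8,(270,180,400,300),6)
E
```

```text
[ 0.072 -0.068 -0.124 -0.018 -0.013  0.012]
[ 0.11  0.48  1.88 -0.    0.78  1.65] 37.05
```

View pics/w12.png

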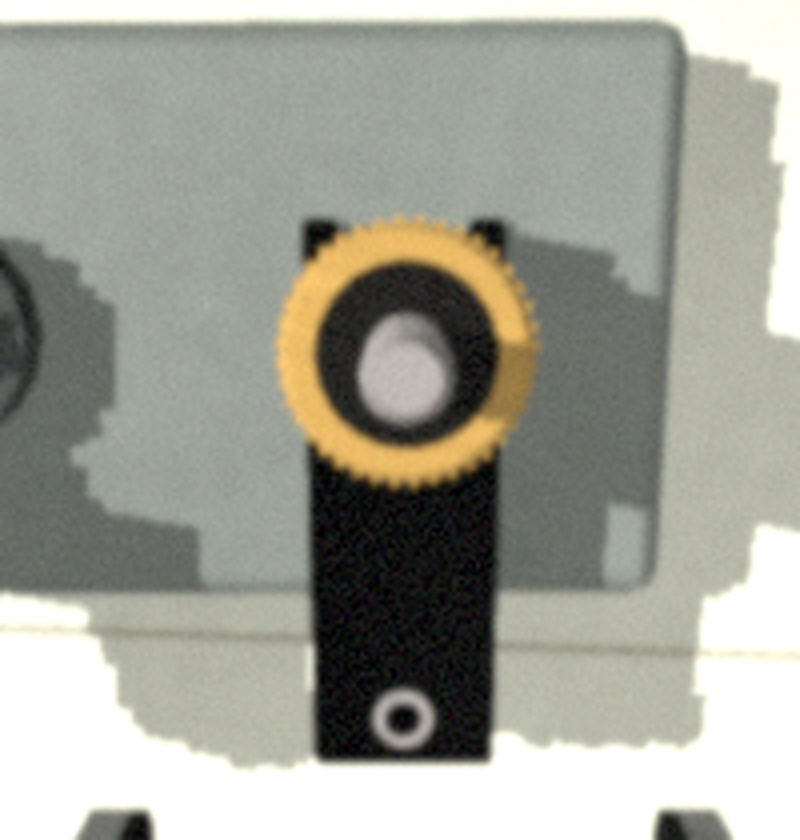

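View pics/s12.png

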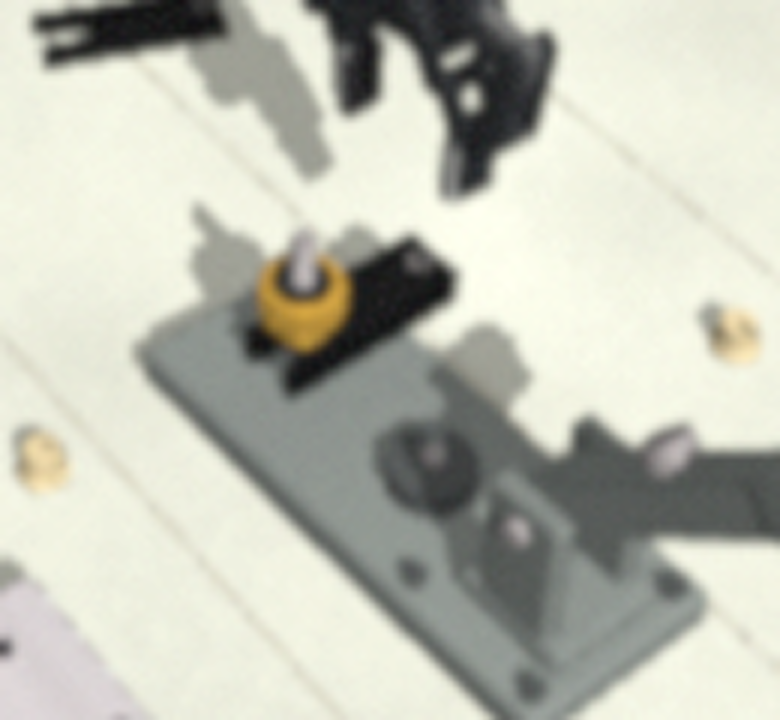

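```bash
python3 - <<'E'
from turn import *
P=lambda x,y=0,z=.0487:(*(rod-(.058-x)*u+y*v),z)
manip.command_gripper(.055)
b1,_=F(10)
manip.servo_line(P(.0003,0,.0487),None,.15)
m,_=F(5);print("down",np.round((m-b1)[:6],2))
manip.command_gripper(.02,30)
m,_=F(10);f=m-b1;print("grip",np.round(f[:6],2),manip.get_width())
np.save("b1.npy",b1)
print(manip.get_time())
E
```

```text
down [-0.04 -0.11 -0.41 -0.   -0.02 -0.01]
grip [-1.18 -0.31  6.07 -0.06  0.18  0.02] 0.03324352098635142
38.6333
```

```bash
python3 - <<'E'
from turn import *
b1=np.load("b1.npy")
P=lambda x,y=0,z=.0487:(*(rod-(.058-x)*u+y*v),z)
for x in (-.0002,-.0007,-.0012,-.0017):
    manip.servo_line(P(x),None,.01)
    m,_=F(8);f=m-b1;print(x,round(f[:2]@u,2),round(f[:2]@v,2),round(f[2],2),np.round(m[6]*u[0]+m[7]*u[1]-rod@u+.058,4),manip.get_width())
print(manip.get_time())
c=manip.camera("wrist");save(c,"w13",1.5,(220,40,420,250),4)
E
```

```text
-0.0002 0.32 -0.63 6.42 0.001 0.03332222840416306
-0.0007 2.15 -0.91 6.57 0.001 0.033355051103209625
-0.0012 3.82 -1.28 6.23 0.001 0.03311394576048116
-0.0017 6.09 -1.14 4.46 0.001 0.03326099198453096
39.9
```

View pics/w13.png

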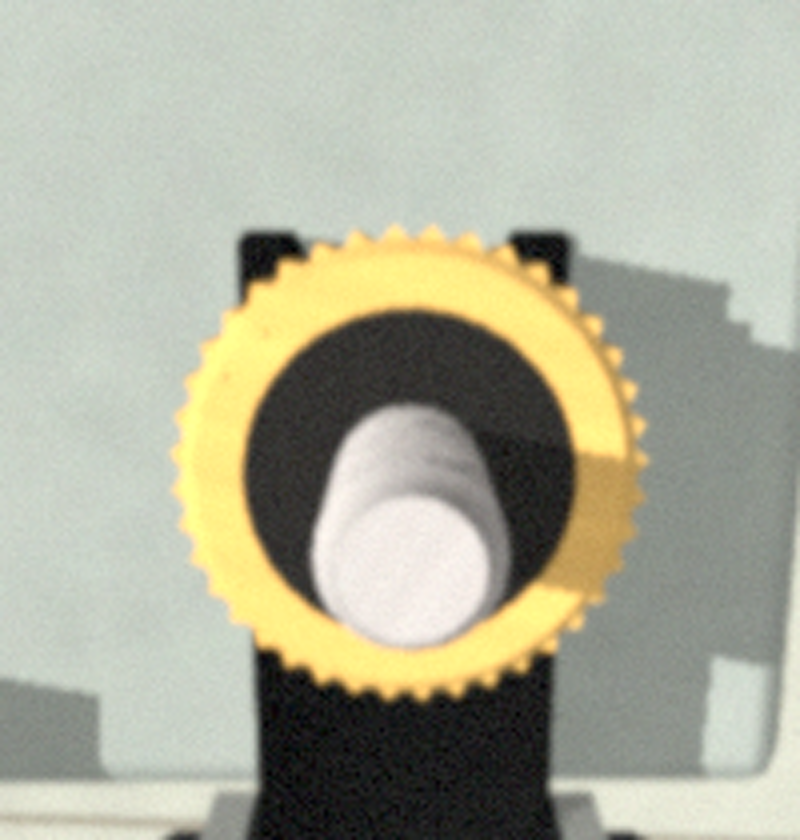

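```bash
python3 - <<'E'
from turn import *
b1=np.load("b1.npy")
P=lambda x,y=0,z=.0487:(*(rod-(.058-x)*u+y*v),z)
x=-.0017
for i in range(12):
    x-=.0007
    manip.servo_line(P(x),None,.01)
    m,_=F(6);f=m-b1;a=m[6]*u[0]+m[7]*u[1]-rod@u+.058
    print(round(x,4),round(f[:2]@u,2),round(f[:2]@v,2),round(f[2],2),round(a,4),manip.get_width())
    if a<-.002 or f[2]<1: break
print(manip.get_time())
E
```

```text
-0.0024 7.54 -1.49 2.37 0.0009 0.0329827730344192
-0.0031 9.49 -1.25 0.25 0.0008 0.033288185316197885
40.55
```

The gauge holds against a 9.5 N pull, so the nip is real. I'll keep drawing it out with a slight downward bias, so it isn't lifted into the collar.

```bash
python3 - <<'E'
from turn import *
b1=np.load("b1.npy")
P=lambda x,y=0,z=.0487:(*(rod-(.058-x)*u+y*v),z)
x=-.0031;z=.0484
for i in range(16):
    x-=.0007
    manip.servo_line(P(x,0,z),None,.01)
    m,_=F(5);f=m-b1;a=m[6]*u[0]+m[7]*u[1]-rod@u+.058
    print(round(x,4),round(z,4),round(f[:2]@u,2),round(f[:2]@v,2),round(f[2],2),round(a,4),np.round(f[4],2))
    if f[2]<2.5: z-=.00025
    if f[2]>6: z+=.00015
    if a<-.003 or abs(f[:2]@u)>25: break
print(manip.get_time(),manip.get_width())
E
```

```text
-0.0038 0.0484 10.48 -1.34 1.26 0.0008 -1.61
-0.0045 0.0481 11.88 -1.79 1.63 0.0007 -1.76
-0.0052 0.0479 13.27 -2.05 2.52 0.0007 -1.93
-0.0059 0.0479 13.49 -1.48 2.13 0.0001 -1.99
-0.0066 0.0476 14.83 -2.28 2.66 0.0001 -2.19
-0.0073 0.0476 14.31 -1.39 3.03 -0.0007 -2.13
-0.008 0.0476 13.73 -1.28 3.45 -0.0014 -2.12
-0.0087 0.0476 14.04 -0.62 3.01 -0.0021 -2.1
-0.0094 0.0476 14.23 -0.48 3.16 -0.0028 -2.1
-0.0101 0.0476 14.09 -0.66 3.9 -0.0036 -2.07
43.4667 0.033116746578900826
```

```bash
python3 - <<'E'
from turn import *
b1=np.load("b1.npy")
P=lambda x,y=0,z=.0487:(*(rod-(.058-x)*u+y*v),z)
x=-.0101;z=.0476
for i in range(14):
    x-=.003
    manip.servo_line(P(x,0,z),None,.03)
    m,_=F(4);f=m-b1;a=m[6]*u[0]+m[7]*u[1]-rod@u+.058
    print(round(x,4),round(z,4),round(f[:2]@u,2),round(f[:2]@v,2),round(f[2],2),round(a,4),np.round(m[8],4))
    if f[2]<2: z-=.00025
    if f[2]>6: z+=.0002
    if abs(f[:2]@u)<3: break
print(manip.get_time(),manip.get_width())
save(manip.camera("scene"),"s14",1.8,(270,180,400,300),6)
c=manip.camera("wrist");save(c,"w14",1.5)
E
```

```text
-0.0131 0.0476 13.85 -0.02 4.48 -0.0067 0.0499
-0.0161 0.0476 13.25 -0.51 5.0 -0.0098 0.0499
-0.0191 0.0476 13.23 0.13 4.66 -0.0128 0.0498
-0.0221 0.0476 12.45 -0.11 4.8 -0.016 0.0498
-0.0251 0.0476 10.1 -0.34 6.54 -0.0197 0.0497
-0.0281 0.0478 2.99 0.04 7.03 -0.0261 0.0489
45.1667 0.03316751525226425
```

View pics/s14.png

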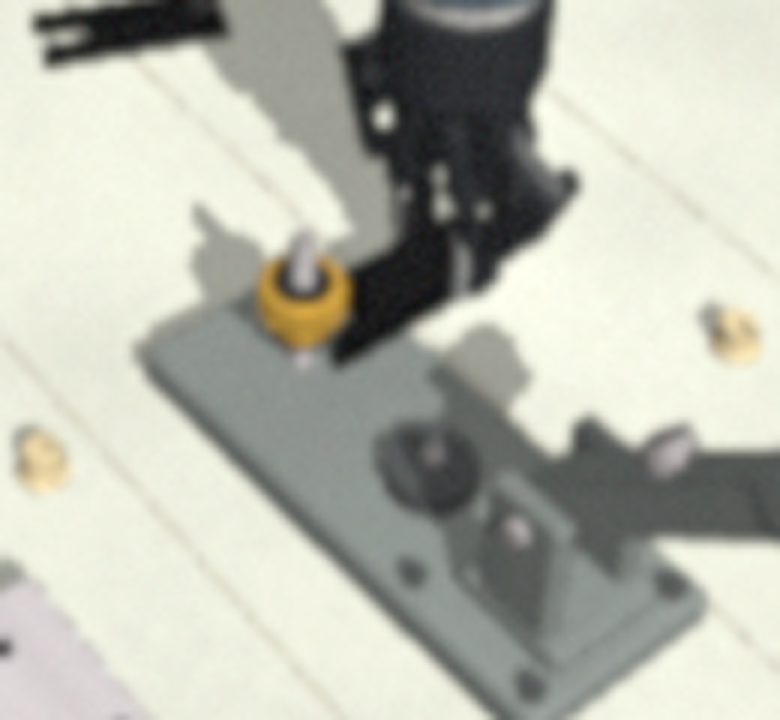

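View pics/w14.png

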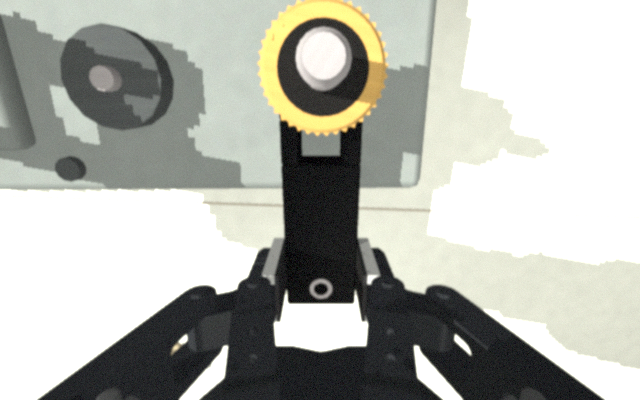

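```bash
python3 - <<'E'
from turn import *
b1=np.load("b1.npy")
P=lambda x,y=0,z=.0487:(*(rod-(.058-x)*u+y*v),z)
manip.servo_line(P(-.035,0,.0486),None,.05)
m,_=F(4);print(np.round((m-b1)[:3],2))
manip.servo_line(P(-.065,0,.0495),None,.1)
m,_=F(4);print(np.round((m-b1)[:3],2))
manip.servo_line(P(-.085,0,.08),None,.15)
manip.move_to((.43,0,.05),down(w-np.pi))
manip.servo_line((.43,0,.027),None,.1)
b2,_=F(8)
for z in (.0262,.0257,.0252,.0248,.0244,.024):
    manip.servo_line((.43,0,z),None,.05)
    m,_=F(6);f=m-b2;print(z,np.round(f[:3],2))
    if f[2]>3:break
manip.command_gripper(.055)
manip.hold(.2)
manip.servo_line((.43,0,.13),None,.2)
print(manip.get_time())
c=manip.camera("wrist");save(c,"w15",1.5)
save(manip.camera("scene"),"s15",1.8,(200,130,460,320),3)
E
```

```text
[-1.21  0.69  6.12]
[ 0.27 -0.24 -0.87]
0.0262 [0.51 1.25 1.75]
0.0257 [-0.98  2.97 11.71]
49.1583
```

View pics/s15.png

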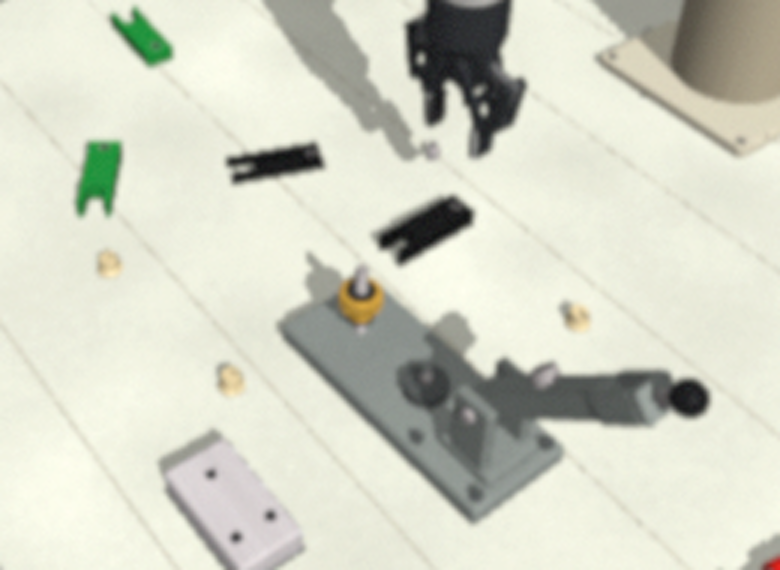

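View pics/w15.png

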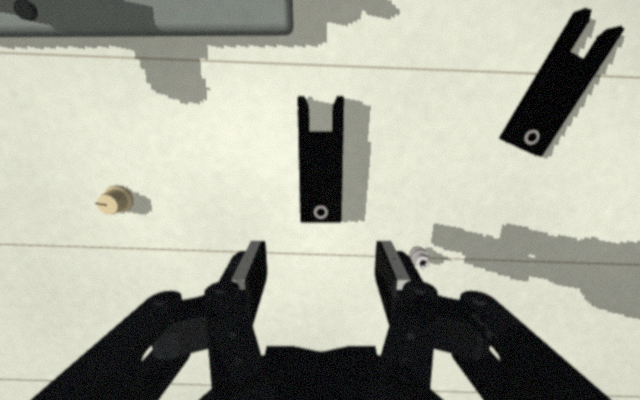

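```bash
python3 - <<'E'
from h import *
c=manip.camera("scene");save(c,"s16",1.8,(270,180,400,300),6)
a=[cv2.cvtColor(cv2.imread(f"pics/{n}.png"),cv2.COLOR_BGR2HSV) for n in("s8","s12","s14","s16")]
for x in a:
    m=cv2.inRange(x,(10,140,100),(30,255,255));ys,xs=np.nonzero(m);print(xs.mean()/6,ys.mean()/6,ys.min()/6,ys.max()/6,len(xs)/36)
T=c["cam_to_world"]
p0=proj(c,T,[*rod,.065]);print(proj(c,T,[*rod,.066])-p0)
print(manip.get_time())
E
```

```text
51.06308892815076 49.944898409893995 42.333333333333336 55.833333333333336 125.77777777777777
50.914695340501794 51.86161290322581 44.333333333333336 58.5 129.16666666666666
50.90806269187268 51.32606236871869 44.5 57.166666666666664 114.61111111111111
50.06895280235988 51.55830567846608 44.5 57.166666666666664 100.44444444444444
[ 0.00855899 -0.26147313]
49.3083
```

View pics/s16.png

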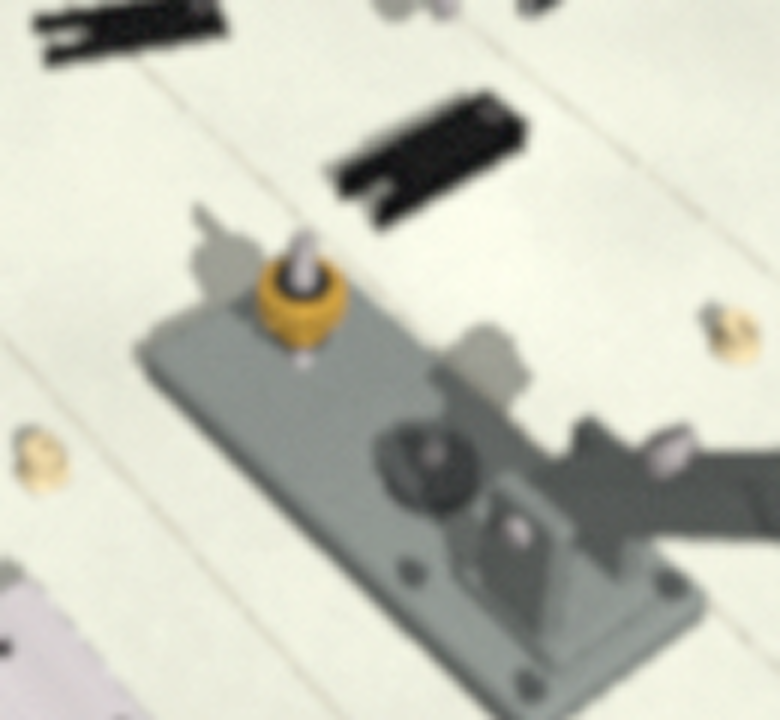

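```bash
python3 - <<'E'
from h import *
P=lambda x,y=0,z=.0487:(*(rod-(.058-x)*u+y*v),z)
manip.servo_line((.43,0,.16),None,.25)
manip.move_to(P(.0003,0,.135),down(w-np.pi));manip.hold(.2)
c=manip.camera("wrist");save(c,"w17",1.5,(220,40,420,250),4)
print(manip.get_time())
A=[cv2.imread(f"pics/{n}.png") for n in("w12","w17")]
for a in A:
    m=cv2.inRange(cv2.cvtColor(a,cv2.COLOR_BGR2HSV),(10,90,90),(35,255,255))
    k=max(cv2.findContours(m,cv2.RETR_EXTERNAL,cv2.CHAIN_APPROX_NONE)[0],key=cv2.contourArea)
    (e,ax,an)=cv2.fitEllipse(k);print(np.round(e,2),np.round(ax,2))
g=[cv2.cvtColor(a,cv2.COLOR_BGR2GRAY)[210:490,270:545].astype(np.float32) for a in A]
print(cv2.phaseCorrelate(g[0],g[1]))
pp=[]
for a in A:
    q=cv2.warpPolar(cv2.cvtColor(a,cv2.COLOR_BGR2GRAY),(160,1440),(407.5,352),160,cv2.WARP_POLAR_LINEAR).astype(float)
    s=q[:,122:134].mean(1);s-=cv2.GaussianBlur(s.reshape(-1,1),(1,101),0).ravel();pp.append(s)
best=[(np.dot(pp[0],np.roll(pp[1],k)),k*.25) for k in range(-60,61)]
print(sorted(best)[-5:])
E
```

```text
50.425
[406.28 351.52] [258.79 269.33]
[400.89 349.58] [256.84 259.62]
((-0.12329854142342356, -0.042149689072857655), 0.20761563969247135)
[(np.float64(7673.974438398118), 0.25), (np.float64(7787.347008865649), 0.0), (np.float64(7788.8997375820945), -9.25), (np.float64(7877.537915252617), -8.75), (np.float64(7950.7018540599865), -9.0)]
```

View pics/w17.png

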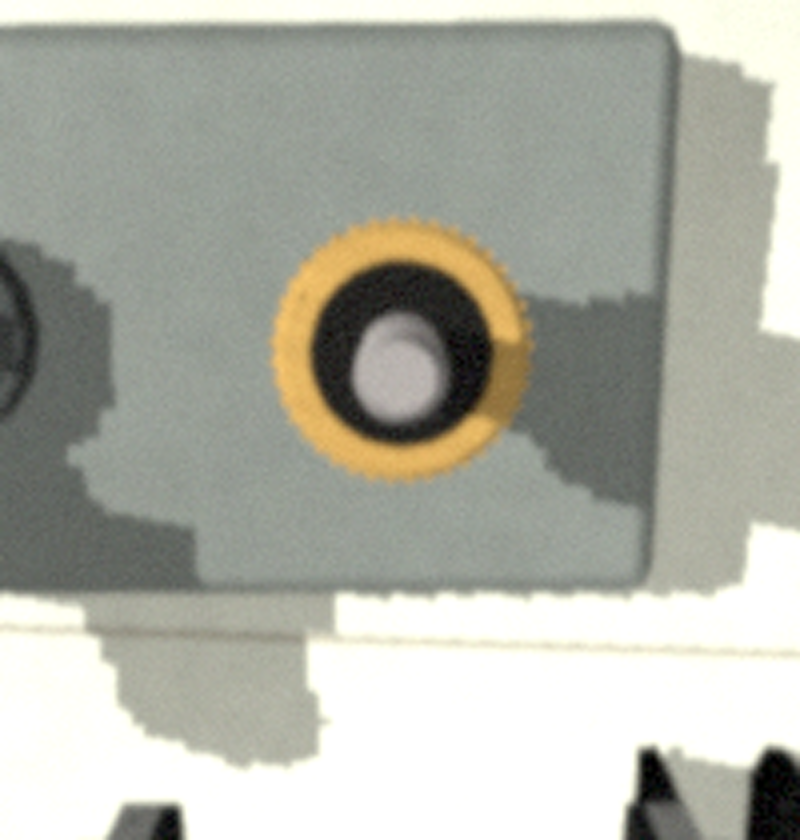

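```bash
python3 - <<'E'
from rig import manip
manip.sign_off();print(manip.get_time())
E
```

```text
the job is handed in; nothing more can be done
the job is handed in; nothing more can be done
```

I set the press stop on the thicker black gauge, drew the gauge out, laid it flat on the open bench and handed the job in at about 50 s. No verdict is reported.

**What I did**
- **Gauge in:** I slid it home around the rod until the slot end touched, backed off about 2.5 mm, laid it flat and let go.
- **Collar down:** I ran it down about 3.7 rad with a 20 N grip. The drag reading rose from 0.045 to 0.097 N m at 3.6 rad, which is a nip of roughly 5 N.
- **Gauge out:** I pulled it straight out and laid it about 30 mm clear of the press base, its origin about 125 mm from the rod.

**Last checks**
- **The nip was real:** after I let go of the collar, the gauge held against more than 9 N of pull and slid at about 14 N.
- **The collar did not shift:** the knurl pattern matched before and after the draw, although that check repeats every tooth, about 0.25 mm of travel. The scene view agreed to within about 0.7 mm.
- **The surroundings look undisturbed:** the beam looked parked, and the bystanders I could see looked untouched.

**What disagreed**
- **Torque reading:** one small step at 3.64 rad gave only −0.021 N m. I regripped and added 0.06 rad; those steps read about +0.03 N m, so they did not settle it. I relied on the pull test instead.
- **Nip and collar height:** I never measured these directly. I put the nip at about 10 N and the collar at about 41.6 mm.
- **Cameras:** the top camera differed from the wrist camera by about 4 mm, so I used the wrist camera.

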